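# Gauge a soup block against a flip stop

## Robot

A 6-joint arm with a two-finger parallel gripper is mounted at the origin on the work surface. World frame = base frame: x ahead of the robot, y to its left, z up, the work surface at z = 0. Lengths are in m, angles in rad, forces in N, time in s.
With the tool pointing down it reaches from about 0.275 to 0.725 m from the base axis. Payload 15.9 kg.
Tool frame: the origin (TCP) lies midway between the tips of the shut fingers; the grasp point (between the pads) lies 19 mm behind it; y points along the fingers, z is the direction in which the jaws open and shut, and the axes are right-handed (so a half turn about y gives the same grasp; the last joint's range is limited). The gripper opens to 85 mm and grips with 20 to 120 N. Pads are 22 mm wide; open, the fingers measure 114 mm over their backs; the gripper's body (76 mm by 85 mm) begins 54 mm behind the grasp point. The pads swing forward as they close: fully open they stand 13 mm farther back than shut.
Start: joints at [-1.226, 0.213, -0.034, 1.323, 0, 1.571], TCP at [0.169, -0.471, 0.231] pointing down, gripper open.
Joint ranges: [-2.98, 2.98], [-0.74, 1.72], [-1.14, 1.35], [-2.1, 2.04], [-1.57, 1.44], [-3.14, 3.14]. Speed limits (rad/s): [1.89, 1.89, 2.39, 2.57, 3.14, 3.14].

## Interface

Orientations are given as a unit quaternion [w, x, y, z].
In Python, from station import robot, imaging, workorder, models gives the robot as it stands.
- The arm moves only by the shell command python3 -m jog 'ROWS' [FORCE]. ROWS is JSON, a list of rows, each a list of 3 entries, a list of its own where there are three numbers: the shift along the world's x, y, z in mm, then the turn about the world's z in degrees, then the finger opening in mm, from 0 to 85.4. In form: [[[dx, dy, dz], turn, hand], ...]. A call has 1 to 8 rows; each row shifts and turns the commanded pose from where the row before left it; what a row does not reach is not made up. A row lasts 1/8 s, in which the tool goes at most 62.5 mm and 10.7 degrees, less where a joint would pass 70% of its speed; a pose out of reach is approached as far as the arm can. A call is refused whole if a number of a shift passes 62.5 or a number of a turn 10.7, either way. A call with a gripper value outside its range is refused whole. The fingers move at their own pace and stop on an object; FORCE is the grip in N (left out, the last holds). Time passes only in rows, so rows that do not move let the fingers close. It gives the time, the measured TCP pose, the force and the opening at its end, in the units of the state.
- robot.state(): the state, without advancing time (a new reading comes with each control period).
- imaging.snapshot(name): name is "side" or "top" or "wrist"; returns a dict with "img" (384x512x3 uint8, blue, green, red), "depth" (384x512 float32, m along the optical axis (not along the pixel's ray), 0 where there is no reading), "fx", "fy", "cx", "cy" (pixels), "dist_coeffs" ([k1, k2, p1, p2, k3] as OpenCV has them; the pictures are not rectified), "extrinsics" (4x4, takes a point from world to camera coordinates). Camera axes: x right, y up, looking along -z (the intrinsics and any distortion apply to the point x, -y, -z); pixel columns grow to the right and rows downward; lengths in m; the calibration is good to about 2 mm. A picture is of the moment at which its call begins.
- workorder.sign_off(): hands the job in, once; it reports no verdict.
Trained networks look in a picture, given as the dict that the camera call returned (one of the last four; its "shot" number tells which), for a name from the list of things; names that differ only in an ending like _2 or _b are one class to them, and where a whole thing is asked for, a point or a joint stands for the part that bears it (a point fixed in the world has none). Each returns a list of dicts, best first, with "conf" (0 to 1); they miss things now and then, are a little off and sometimes report something else, mostly with a low value. They report only what shows in the picture. A call takes as long as a camera call. They do not tell look-alikes from the thing itself.
- models.boxes_of(picture, thing): "box" ([left, top, width, height] in pixels, round what is visible of it).
- models.place_of(picture, thing): "location" ([column, row] in pixels: a listed point, or the origin of a listed thing).
The state is a dict: "clock": time; "joint_pos": joint angles; "dq": joint speeds; "joint_torque": joint torques, N m; "eef_pos": TCP position; "tool_rot": TCP orientation; "wrist_force": force on the tool from outside, world axes, zero at the start; "ft_torque": the same for the moment, N m; "finger_gap": finger opening in m.
Only numpy, scipy, OpenCV 4.12 (cv2) and the standard library are available. Lean on these libraries where they do the work, as an engineer would, in place of code of your own. Each camera call takes 0.05 s, during which the arm holds its last target.

## Task

Flip the hinged stop down until it rests fully home on the fence of the portioning board. Then slide the soup block flat along the board, flush to the fence, until its end butts against the stop, and hold it pressed there for a moment with about 7 N, never ramming it or shifting the stop along the fence. Finally flip the stop up again, upright or nearly so, leaving the block exactly where it was gauged and everything else undisturbed.

Things in the scene. Friction and masses are not known exactly. Their poses are not given: they have to be found in the camera images.
- board: White plastic cutting board, 230 (x) x 460 (y) x 15 mm, fixed, origin on its underside at counter height. Its top spans x -130 to +100, y -230 to +230 mm. y runs along the fence, x points across it, away from the robot. The fence is a steel bar on the far side, 20 mm thick, 35 mm high, y from -220 to +220 mm, its front face at x = +60 mm. The dark line at y = 0 is only a cut mark.
- fence_face (a point): Point on the front face of the fence (the face towards the robot), 20 mm above the board's top, at the board's y = 0; axes as the board's.
- stop_hinge (a point): Middle of the flip stop's hinge pin, 50 mm above the board's top, 10 mm beyond the fence's front face; axes as the board's, pin along y. The gauge face lies 7 mm to its -y side. At the board's y = 47 to 117 mm.
- clamp: Aluminium clamp on the fence, carrying the hinged stop; 34 mm long along the fence. Origin on the hinge pin, in the plane of the gauge face (7 mm to the -y side of stop_hinge); axes as the board's. It holds by friction, slips along the fence at about 35 N, and must stay where it is.
- leaf (a joint): Angle of the flip stop's arm, rad: 0 = down, fully home (arm level, pointing to the board's -x), pi/2 = straight up, limit 1.9 (leaning back beyond the fence). Stiff friction hinge (about 0.12 N m): the arm stays where it is left. Starts up, between 1.25 and 1.75.
- finger_bar (a point): Centre of the steel finger bar at the arm's free end, 95 mm from the hinge pin: round, 16 mm in diameter, 26 mm long along the board's y; it can be pinched on its two flat ends and turns between the fingers. The arm is 14 mm wide (y), 10 mm thick. With the arm down the bar is 50 mm above the board's top, 85 mm in front of the fence face.
- gauge_face (a point): Point on the stop's gauge face, which looks to the board's -y: the side of a 10 mm thick plate below the arm. With the arm down the plate spans 4 to 40 mm in front of the fence face and 6 to 45 mm above the board's top, and this point is 22 and 20 mm. The finger bar stands 6 mm proud of this plane, but farther out than a block on the fence reaches.
- block_center (a point): Centre of the hard soup block in brown paper: 48 (x) x 110 (y) x 40 mm high, 0.15 to 0.25 kg, flat on the board, at first on the -y side of the stop, within 0.2 rad of the board's axes and just off the fence. Butted home its centre is 55 mm to the -y side of the gauge face, 24 mm in front of the fence face. It slides with 1 to 2.5 N.
- shaker: Bystander: small steel spice shaker standing on the left end of the board, 34 mm across, 55 mm tall; origin at the centre of its underside. Leave it alone.
- spoon: Bystander: steel spoon 150 mm long lying along the front edge of the board. Leave it alone.
- white_pot: Bystander: white pot, 90 mm across, 70 mm tall, right of the board; origin at the centre of its underside. Leave it alone.
- sauce_bottle: Bystander: amber sauce bottle, 60 mm across, 170 mm tall, right of the board; origin at the centre of its underside. Leave it alone.
- cup: Bystander: black cup, 72 mm across, 60 mm tall, left of the board; origin at the centre of its underside. Leave it alone.
- spice_jar: Bystander: glass jar with steel cap, 66 mm across, 90 mm tall, behind the board; origin at the centre of its underside. Leave it alone.
- dish: Bystander: shallow white dish, 90 mm across, 22 mm tall, between robot and board; origin at the centre of its underside. Leave it alone.
Things that resemble listed ones, but are neither listed nor needed, are in the scene too. There is more than one size of the part that bears block_center; the job needs the smallest.

How it is judged:
On the way, in this order (a step that is already met when the one before it is completed fails the run):
1. the stop is down, fully home on the fence (value of joint leaf below 0.05 rad), for 0.2 s.
2. the stop is down and the block, flush to the fence, is pressed against it with more than 3.5 N (value of joint leaf below 0.06 rad and contact force between block and clamp above 3.5 N and x of block_center in the frame of fence_face between -0.0265 and -0.0215 m and angle between the y axis of block_center and the y axis of board, either way round below 0.04 rad and angle between block_center's own z axis and vertical below 0.04 rad), for 0.3 s.
3. the stop is flipped up again (value of joint leaf above 1.2 rad), for 0.2 s.
At the end, for the whole second after the job is handed in: The stop is up (arm angle above 1.2 rad); the block lies flat and still on the board, flush to the fence (within 2.5 mm and 0.04 rad), its end within 2.5 mm of the plane of the gauge face (value of joint leaf above 1.2 rad and x of block_center in the frame of fence_face between -0.0265 and -0.0215 m and angle between the y axis of block_center and the y axis of board, either way round below 0.04 rad and y of block_center in the frame of stop_hinge between -0.0645 and -0.06 m and angle between block_center's own z axis and vertical below 0.04 rad and z of block_center in the frame of board between 0.032 and 0.038 m and linear speed of block below 0.01 m/s); the robot touches nothing.
It fails at once if the block is rammed against the stop (more than 12 N) (contact force between block and clamp above 12 N).
It fails at once if the stop's clamp is shifted along the fence by more than 2.5 mm (distance of stop_hinge from where it was at the start of the episode above 0.0025 m).
It fails at once if a bystander is moved by more than 30 mm (distance of any of shaker, spoon, white_pot, sauce_bottle, cup, spice_jar, dish from where it was at the start of the episode above 0.03 m).
It also fails if it takes over 72 s, if anything falls off the work surface, if the arm or the gripper's body presses on something with over 40 N, if the wrist force passes 120 N, or if a joint passes its speed limit or range.

## Working session

There is one attempt and no reset: what is moved stays moved. The work goes in short steps, Python scripts to look and compute and a shell command to move; the robot and the scene stay as the last step left them, time stands still between calls to the robot, and variables do not carry over. Pictures are saved under pics/ and viewed, and the job is handed in when it is done.

```bash
ls; mkdir -p pics
python3 - <<'E'
from station import robot, imaging, workorder, models
import cv2,json
print(robot.state())
for n in ("side","top","wrist"):
    p=imaging.snapshot(n); cv2.imwrite(f"pics/{n}0.png",p["img"])
    print(n,p["fx"],p["fy"],p["cx"],p["cy"],p["dist_coeffs"],p["extrinsics"],p["shot"])
    for t in ("board","fence_face","stop_hinge","clamp","leaf","finger_bar","gauge_face","block_center"):
        for f in (models.place_of,models.boxes_of):
            try: print(t,[{k:(v if not hasattr(v,'tolist') else v.tolist()) for k,v in d.items()} for d in f(p,t)][:4])
            except Exception as e: print(t,e)
E
```

```text
pics
{'clock': 0.0, 'joint_pos': array([-1.22602122e+00,  2.13344608e-01, -3.50322806e-02,  1.32347842e+00,
        3.43449253e-06,  1.57082232e+00]), 'dq': array([ 0.00087766,  0.00012802,  0.00128294,  0.00149795, -0.00020579,
       -0.00030928]), 'joint_torque': array([ 3.00748623e-03, -6.86160851e+01,  4.87118840e+01,  1.73804158e-02,
        2.75294551e-04, -6.81798170e-06]), 'eef_pos': array([ 0.1688859 , -0.47027564,  0.23083256]), 'tool_rot': array([ 0.12122146, -0.12134752,  0.6969966 , -0.69625848]), 'wrist_force': array([ 0.85168559, -0.4255004 ,  0.22612205]), 'ft_torque': array([ 0.01659632,  0.03433857, -0.00203436]), 'finger_gap': 0.08533386398250203}
side 352.3193473754338 352.3193473754338 255.89124193418124 191.09234968580373 [0.00660592 0.         0.         0.         0.        ] [[-0.97434848 -0.22424711  0.0189282   0.53910011]
 [ 0.14219576 -0.54827509  0.82412062 -0.14969353]
 [-0.17442881  0.80567218  0.56609798 -1.17128598]
 [ 0.          0.          0.          1.        ]] 1
board [{'location': [258.6, 205.8], 'conf': 0.82}, {'location': [243.4, 201.6], '
[... 3400 characters left out ...]
-04 -4.99445459e-01]
 [ 8.89692132e-01  3.18722010e-01 -3.26900889e-01  4.19139062e-02]
 [ 3.07554875e-01  1.10790283e-01  9.45058470e-01 -3.80511831e-01]
 [ 0.00000000e+00  0.00000000e+00  0.00000000e+00  1.00000000e+00]] 3
board []
board []
fence_face []
fence_face []
stop_hinge []
stop_hinge []
clamp []
clamp []
leaf it knows: block_center, board, clamp, cup, dish, fence_face, finger_bar, gauge_face, sauce_bottle, shaker, spice_jar, spoon, stop_hinge, white_pot
leaf []
finger_bar []
finger_bar []
gauge_face []
gauge_face [{'box': [71.2, 1.0, 71.7, 26.5], 'conf': 0.32}]
block_center [{'location': [278.8, 58.8], 'conf': 0.93}]
block_center [{'box': [214.3, 24.1, 135.5, 63.7], 'conf': 0.62}]
```

Run:
```python
import cv2
a=cv2.imread("pics/top0.png"); cv2.imwrite("pics/top0c.png",cv2.resize(a[140:300,110:430],None,fx=2.5,fy=2.5,interpolation=3))
a=cv2.imread("pics/side0.png"); cv2.imwrite("pics/side0c.png",cv2.resize(a[120:320,180:380],None,fx=3,fy=3,interpolation=3))
```

```text
(no output)
```

View pics/top0c.png

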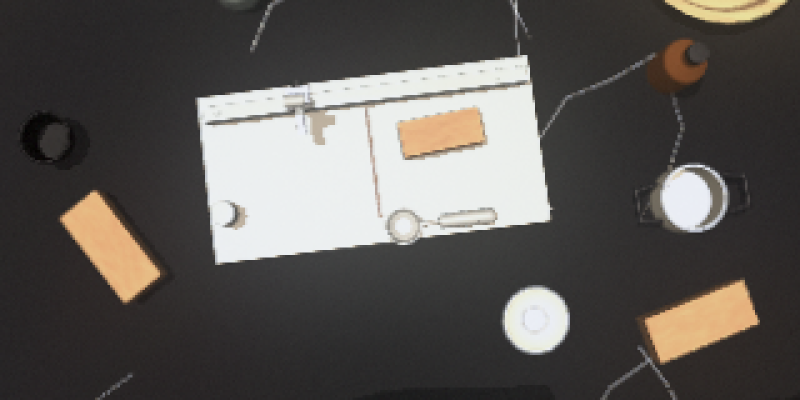

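View pics/side0c.png

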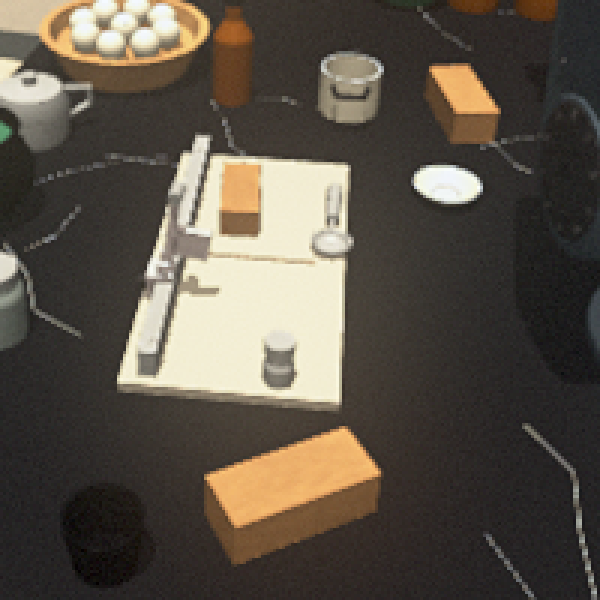

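View pics/top0.png

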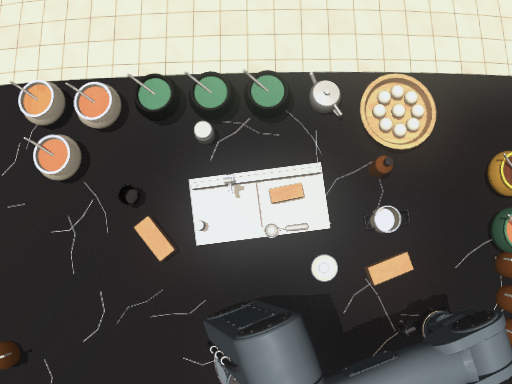

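```bash
cat > h.py <<'E'
from station import robot, imaging, workorder, models
import numpy as np, cv2
def K(p): return np.array([[p["fx"],0,p["cx"]],[0,p["fy"],p["cy"]],[0,0,1.]])
D=np.diag([1.,-1,-1,1])
def ray(p,uv):
    uv=np.array(uv,float).reshape(-1,1,2)
    n=cv2.undistortPoints(uv,K(p),np.array(p["dist_coeffs"])).reshape(-1,2)
    E=D@p["extrinsics"]; R,t=E[:3,:3],E[:3,3]
    d=np.c_[n,np.ones(len(n))]@R
    return -R.T@t,d
def onz(p,uv,z):
    c,d=ray(p,uv); return c+d*((z-c[2])/d[:,2])[:,None]
def proj(p,X):
    E=D@p["extrinsics"]; 
    return cv2.projectPoints(np.array(X,float).reshape(-1,3),cv2.Rodrigues(E[:3,:3])[0],E[:3,3],K(p),np.array(p["dist_coeffs"]))[0].reshape(-1,2)
def tri(l):  # list of (p,uv)
    A=np.zeros((3,3));b=np.zeros(3)
    for p,uv in l:
        c,d=ray(p,uv); d=d[0]/np.linalg.norm(d[0]); M=np.eye(3)-np.outer(d,d); A+=M;b+=M@c
    return np.linalg.solve(A,b)
def dpt(p,u,v,r=1):
    z=np.median(p["depth"][v-r:v+r+1,u-r:u+r+1]); c,d=ray(p,[[u,v]]); return c+d[0]*z
def toolR():
    q=robot.state()["tool_rot"]; 
    from scipy.spatial.transform import Rotation as R
    return R.from_quat([q[1],q[2],q[3],q[0]]).as_matrix()
E
python3 - <<'E'
from h import *
p=imaging.snapshot("top")
c=[[190,180],[322,163],[329.5,228],[196,245]]
X=onz(p,c,0.015); print(X.round(4)); print([dpt(p,*q).round(3) for q in ((215,220),(287,193),(390,268),(155,238),(231,178))])
print(np.linalg.norm(np.diff(X,axis=0),axis=1), X.mean(0))
E=imaging.snapshot("wrist")["extrinsics"]; c=-E[:3,:3].T@E[:3,3]; s=robot.state(); print(c,s["eef_pos"],"tool axes",toolR().round(3), "cam in tool",toolR().T@(c-s["eef_pos"]), "view dir",-E[2,:3])
E
```

```text
[[ 0.6168  0.2196  0.015 ]
 [ 0.6683 -0.2354  0.015 ]
 [ 0.4446 -0.2545  0.015 ]
 [ 0.3939  0.1998  0.015 ]]
[array([0.478, 0.134, 0.014]), array([ 0.562, -0.11 ,  0.055]), array([ 0.306, -0.449,  0.054]), array([0.418, 0.333, 0.054]), array([0.601, 0.07 , 0.16 ])]
[0.45792019 0.22454414 0.45719669] [ 0.53091417 -0.01761991  0.015     ]
[ 0.24826474 -0.44135535  0.37357981] [ 0.16898643 -0.47054563  0.23130929] tool axes [[-0.941 -0.     0.338]
 [-0.338  0.    -0.941]
 [ 0.    -1.    -0.   ]] cam in tool [-0.08447688 -0.14227163 -0.00068138] view dir [-0.30755496 -0.11079044 -0.94505843]
```

```bash
python3 -m jog '[[[24,29,10],10.4,85],[[24,29,10],10.4,85],[[24,29,10],10.4,85],[[24,29,10],10.4,85],[[24,29,10],10.4,85],[[24,29,10],10.4,85],[[24,29,10],10.4,85],[[24,29,10],10.4,85]]' 20; python3 -c "
from h import *
print(robot.state()['joint_pos'])"
python3 -m jog '[[[24,29,0],10.4,85],[[24,29,0],10.4,85],[[24,29,0],10.4,85],[[24,29,0],10.4,85],[[24,29,0],10.4,85],[[24,29,0],10.4,85],[[24,29,0],10.4,85],[[24,29,0],10.4,85]]'; python3 -c "
from h import *
print(robot.state()['joint_pos'],toolR().round(3))
p=imaging.snapshot('wrist');cv2.imwrite('pics/w1.png',p['img'])
for t in ('board','fence_face','stop_hinge','clamp','finger_bar','gauge_face','block_center'):
  print(t,models.place_of(p,t)[:3])
import pickle;pickle.dump(p,open('w1.pkl','wb'))
"
```

```text
clock: 3.5
eef_pos: [0.3617, -0.2375, 0.3118]
tool_rot: [0.555, -0.555, 0.439, -0.439]
wrist_force: [-0.0, -0.8, -0.6]
finger_gap: 0.0849
[-5.81123238e-01  7.38368836e-02  4.42200928e-03  1.50099924e+00
 -2.84129696e-05  7.57648888e-01]
clock: 4.5
eef_pos: [0.5537, -0.0055, 0.3113]
tool_rot: [-0.706, 0.706, 0.04, -0.04]
wrist_force: [0.1, -0.8, 1.2]
finger_gap: 0.0852
[-9.86121090e-03  3.36201080e-01  3.31146956e-01  1.56563065e+00
 -3.75293704e-05 -1.23346840e-01] [[ 0.994  0.    -0.113]
 [ 0.113 -0.     0.994]
 [ 0.    -1.    -0.   ]]
board [{'location': [255.5, 146.0], 'conf': 0.82}, {'location': [309.3, 197.5], 'conf': 0.17}]
fence_face [{'location': [253.0, 189.3], 'conf': 0.6}, {'location': [377.9, 112.0], 'conf': 0.34}]
stop_hinge [{'location': [307.2, 194.9], 'conf': 0.71}]
clamp [{'location': [301.8, 195.9], 'conf': 0.69}, {'location': [3.8, 76.9], 'conf': 0.49}]
finger_bar [{'location': [321.4, 218.7], 'conf': 0.8}]
gauge_face [{'location': [308.2, 182.4], 'conf': 0.84}]
block_center [{'location': [194.5, 150.5], 'conf': 0.69}, {'location': [478.1, 97.6], 'conf': 0.58}]
```

View pics/w1.png

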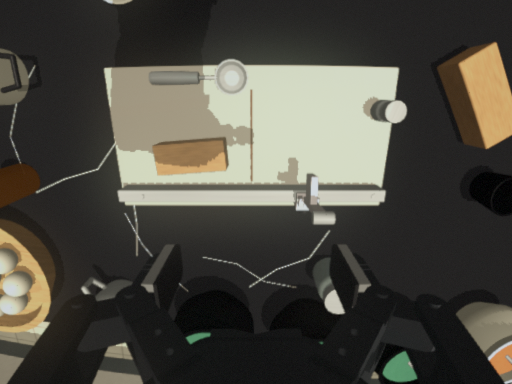

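Run:
```python
import pickle
from h import *
p=pickle.load(open('w1.pkl','rb'))
im=p['img']; cv2.imwrite('pics/w1c.png',cv2.resize(im[150:240,250:350],None,fx=6,fy=6,interpolation=cv2.INTER_CUBIC))
cv2.imwrite('pics/w1b.png',cv2.resize(im[50:220,100:405],None,fx=2.6,fy=2.6,interpolation=cv2.INTER_CUBIC))
X=onz(p,[[106,67],[397,67],[388,188],[122,188]],0.015);print(X.round(4))
s=imaging.snapshot('side');t=imaging.snapshot('top')
for n in ('stop_hinge','finger_bar','block_center','gauge_face','fence_face'):
  o=[(q,d[0]['location'],d[0]['conf']) for q in (s,t) for d in [models.place_of(q,n)] if d]
  print(n,[x[1:] for x in o])
print('w',{n:[d['location'] for d in models.place_of(imaging.snapshot('wrist'),n)][:1] for n in ('stop_hinge','finger_bar','block_center')})
print('hinge side+w',tri([(p,[307,195]),(s,[235.4,208.6])]),'bar',tri([(p,[321.4,218.7]),(s,[238,183.6])]),tri([(p,[321.4,218.7]),(s,[238,183.6]),(t,[229.6,182.5])]))
for u,v in ((321,217),(313,190),(190,157),(300,200)): print(u,v,dpt(p,u,v,1).round(4))
```

```text
[[ 0.4428 -0.2515  0.015 ]
 [ 0.3924  0.1971  0.015 ]
 [ 0.5868  0.2344  0.015 ]
 [ 0.64   -0.2334  0.015 ]]
stop_hinge [([235.9, 206.5], 0.82), ([285.0, 228.3], 0.66)]
finger_bar [([238.8, 182.1], 0.76)]
block_center [([260.1, 184.1], 0.77), ([387.5, 269.2], 0.94)]
gauge_face [([232.5, 206.5], 0.66)]
fence_face [([243.5, 198.4], 0.93)]
w {'stop_hinge': [[309.1, 196.8]], 'finger_bar': [[326.2, 218.5]], 'block_center': [[191.3, 152.4]]}
hinge side+w [0.6034723  0.0823022  0.06024192] bar [0.59595739 0.08033574 0.16095171] [0.59284293 0.07788681 0.16096355]
321 217 [0.5915 0.0779 0.1656]
313 190 [0.5758 0.0764 0.1114]
190 157 [ 0.5619 -0.105   0.0552]
300 200 [0.6058 0.0695 0.0735]
```

View pics/w1c.png

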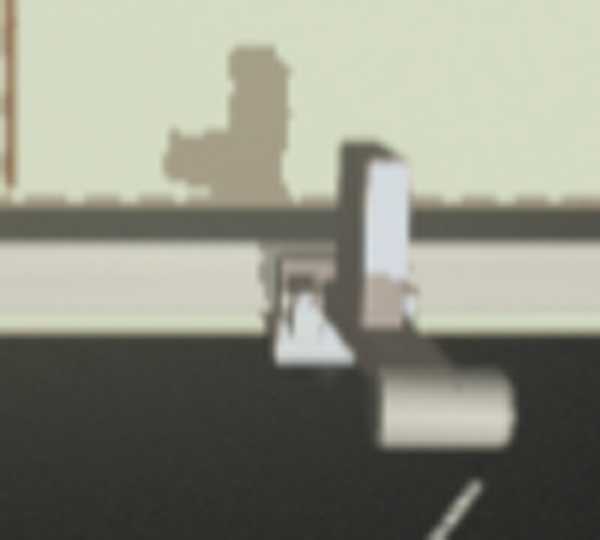

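View pics/w1b.png

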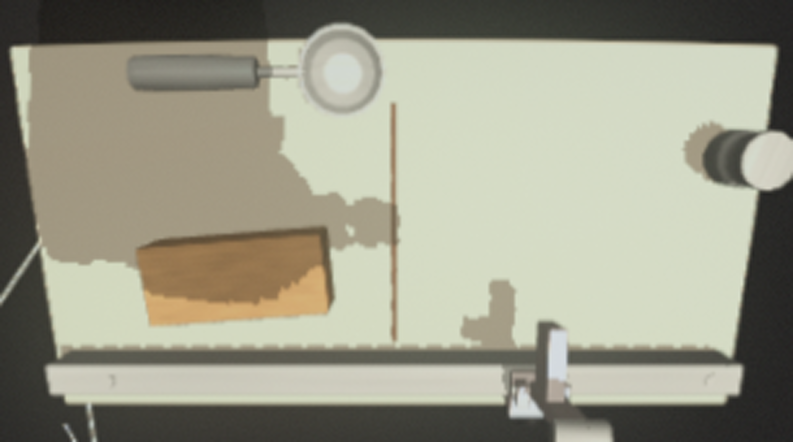

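```bash
python3 - <<'E'
import pickle
from h import *
p=pickle.load(open('w1.pkl','rb'))
print(onz(p,[[313,218.3],[335.5,218.3]],.160))
print('fence base/top',onz(p,[[253,184.4]],.015),onz(p,[[150,190.2],[253,190],[370,190]],.05))
print('near',onz(p,[[252,66.5]],.015), 'cut',onz(p,[[251.3,92],[251.3,180]],.015))
E
python3 -m jog '[[[7,28,0],0,85],[[7,28,0],0,85],[[7,28,0],0,85],[[0,0,0],0,45]]'
python3 - <<'E'
from h import *
import pickle
p=imaging.snapshot('wrist');cv2.imwrite('pics/w2.png',p['img'])
pickle.dump(p,open('w2.pkl','wb'))
for t in ('stop_hinge','finger_bar','gauge_face','block_center'):  print(t,models.place_of(p,t)[:2])
print(robot.state()['eef_pos'])
im=p['img'];cv2.imwrite('pics/w2c.png',cv2.resize(im[160:260,200:320],None,fx=6,fy=6,interpolation=cv2.INTER_CUBIC))
E
```

```text
[[0.59659868 0.07025229 0.16      ]
 [0.59356837 0.09776859 0.16      ]]
fence base/top [[ 0.60737662 -0.00352636  0.015     ]] [[ 0.62496048 -0.16958872  0.05      ]
 [ 0.60576682 -0.00335649  0.05      ]
 [ 0.5842661   0.18559425  0.05      ]]
near [[ 0.42034815 -0.02571259  0.015     ]] cut [[ 0.45731331 -0.02275943  0.015     ]
 [ 0.59980217 -0.00731053  0.015     ]]
clock: 6.3
eef_pos: [0.5742, 0.079, 0.3109]
tool_rot: [0.706, -0.706, -0.039, 0.039]
wrist_force: [-0.0, -0.3, 0.2]
finger_gap: 0.0691
stop_hinge [{'location': [256.0, 181.5], 'conf': 0.62}]
finger_bar [{'location': [256.4, 194.1], 'conf': 0.87}]
gauge_face [{'location': [248.0, 164.2], 'conf': 0.59}]
block_center [{'location': [432.5, 77.6], 'conf': 0.7}]
[0.57389133 0.07669869 0.31142824]
```

View pics/w2.png

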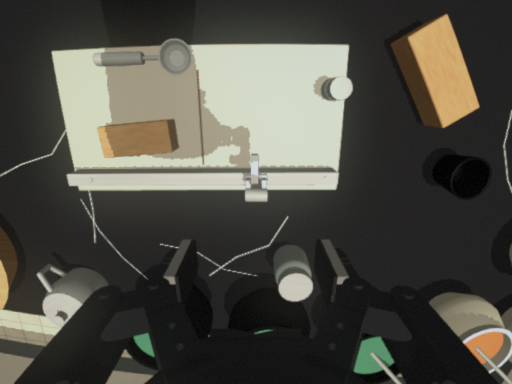

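View pics/w2c.png

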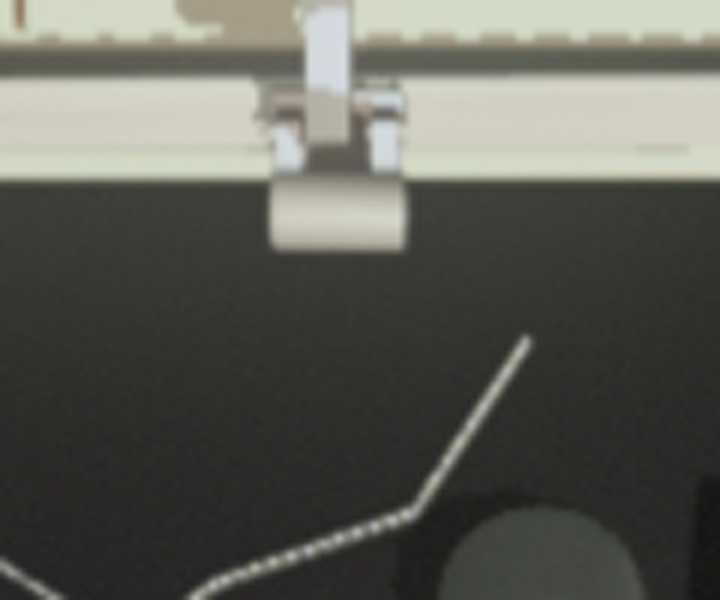

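Run:
```python
import pickle
from h import *
p=pickle.load(open('w1.pkl','rb'));q=pickle.load(open('w2.pkl','rb'))
B=tri([(p,[324.2,218.3]),(q,[256.4,195.7])]);print(B)
R=toolR();e=robot.state()['eef_pos']
for z in (.15,.155,.16,.165):
  b=onz(q,[[256.4,195.7]],z)[0]; print(z,b.round(4),((b-e)@R).round(4))
yaw=np.radians(6.45);ex=np.array([np.cos(yaw),np.sin(yaw)]);ey=np.array([-ex[1],ex[0]])
F=np.array([.6066,-.0050])
print('bar in fence frame',(B[:2]-F)@ex,(B[:2]-F)@ey)
s=onz(q,[[200+328/6,160+5/6]],.12);print(s)
# lines yaw
a=onz(q,[[100,171.5],[330,171.5]],.05);print(a)
```

```text
[0.59391885 0.08269651 0.16355068]
0.15 [0.5991 0.0832 0.15  ] [0.0258 0.1614 0.0038]
0.155 [0.5973 0.083  0.155 ] [0.024  0.1564 0.0038]
0.16 [0.5955 0.0828 0.16  ] [0.0221 0.1514 0.0038]
0.165 [0.5937 0.0826 0.165 ] [0.0203 0.1464 0.0037]
bar in fence frame -0.0027493962829167 0.08856596946272685
[[0.56299572 0.07706116 0.12      ]]
[[ 0.62146187 -0.16629979  0.05      ]
 [ 0.58214274  0.19827405  0.05      ]]
```

```bash
python3 -m jog '[[[0,0,0],0,45],[[0,0,0],0,45]]'; python3 -m jog '[[[0,0,0],0,45]]'
python3 - <<'E'
from h import *
import pickle
for i in range(3):
  q=imaging.snapshot('wrist');E=q['extrinsics'];c=-E[:3,:3].T@E[:3,3];e=robot.state()['eef_pos'];R=toolR();print(c.round(4),e.round(4),((c-e)@R).round(4));
print((E[:3,:3]@R).round(4))
pickle.dump(q,open('w3.pkl','wb'))
im=q['img'];cv2.imwrite('pics/w3c.png',cv2.resize(im[180:330,150:360],None,fx=3.8,fy=3.8,interpolation=cv2.INTER_CUBIC))
E
```

```text
clock: 6.8
eef_pos: [0.574, 0.0771, 0.3114]
tool_rot: [0.706, -0.706, -0.038, 0.038]
wrist_force: [0.6, -0.1, 0.1]
finger_gap: 0.045
clock: 6.92
eef_pos: [0.574, 0.0773, 0.3113]
tool_rot: [-0.706, 0.706, 0.038, -0.038]
wrist_force: [0.3, 0.4, -0.1]
finger_gap: 0.045
[0.4899 0.0689 0.4536] [0.574  0.0773 0.3113] [-0.0845 -0.1423  0.0006]
[0.49   0.069  0.4536] [0.574  0.0774 0.3113] [-0.0844 -0.1423  0.0007]
[0.49   0.069  0.4536] [0.574  0.0774 0.3113] [-0.0845 -0.1423  0.0007]
[[ 7.000e-04  5.000e-04  1.000e+00]
 [-9.450e-01  3.271e-01  5.000e-04]
 [-3.271e-01 -9.450e-01  7.000e-04]]
```

View pics/w3c.png

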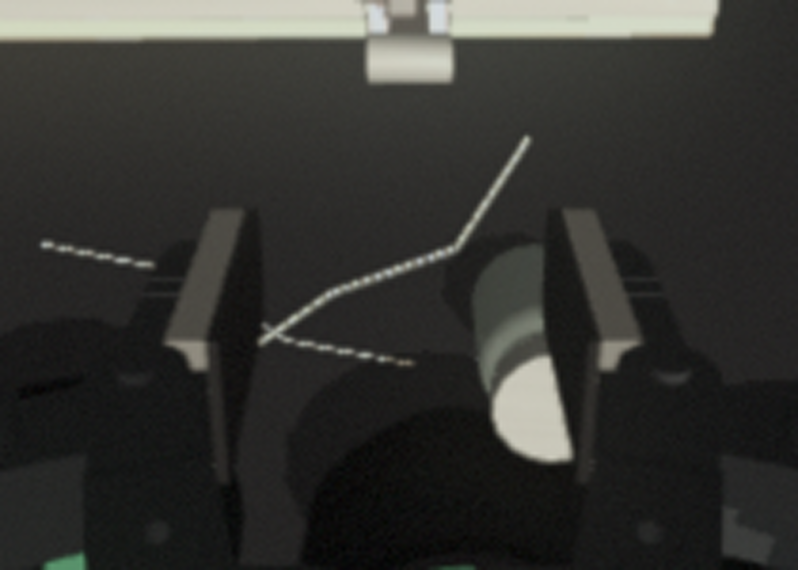

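```bash
python3 -m jog '[[[10,2,-30],0,45],[[10.8,2.6,-35],0,45],[[0,0,-35],0,45],[[0,0,-35],0,45],[[0,0,-25],0,45],[[0,0,-13],0,45],[[0,0,0],0,45],[[0,0,0],0,45]]'
python3 - <<'E'
from h import *
import pickle
q=imaging.snapshot('wrist');print(robot.state()['eef_pos'])
pickle.dump(q,open('w4.pkl','wb'))
im=q['img'];cv2.imwrite('pics/w4c.png',cv2.resize(im[180:330,150:360],None,fx=3.8,fy=3.8,interpolation=cv2.INTER_CUBIC))
E
```

```text
clock: 8.07
eef_pos: [0.5954, 0.0821, 0.1395]
tool_rot: [0.706, -0.706, -0.038, 0.037]
wrist_force: [0.5, 0.5, -0.3]
finger_gap: 0.0452
[0.59544097 0.08212905 0.13946545]
```

View pics/w4c.png

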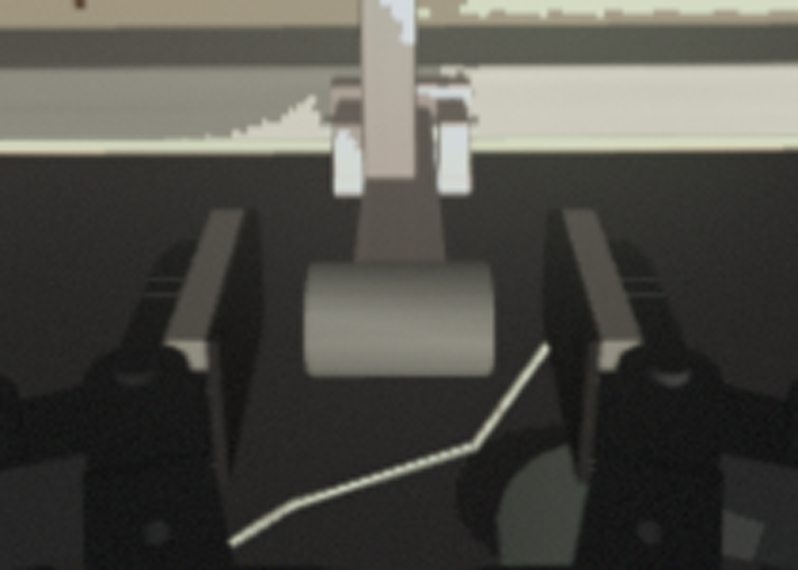

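```bash
python3 - <<'E'
from h import *
import pickle
q=pickle.load(open('w4.pkl','rb'));e=np.array([.5954,.0821,.1395])
for z in (.155,.159,.163): print(z,proj(q,[[e[0],e[1],z]]), onz(q,[[255.1,264]],z))
E
python3 -m jog '[[[0,-0.4,0],0,45],[[0,0,0],0,38],[[0,0,0],0,32],[[0,0,0],0,28],[[0,0,0],0,25],[[0,0,0],0,25],[[0,0,0],0,25]]' 20
```

```text
0.155 [[254.51079241 260.66459056]] [[0.59755068 0.08266002 0.155     ]]
0.159 [[254.47920814 264.85002379]] [[0.59482059 0.08237808 0.159     ]]
0.163 [[254.44599238 269.25425174]] [[0.5920905  0.08209614 0.163     ]]
clock: 9.0
eef_pos: [0.5948, 0.0816, 0.1384]
tool_rot: [-0.706, 0.706, 0.038, -0.038]
wrist_force: [-1.0, -0.1, 1.5]
finger_gap: 0.0253
```

```bash
python3 -m jog '[[[-8.3,-0.95,-1.4],0,25],[[-8.3,-0.95,-2.2],0,25],[[-7.9,-0.9,-3],0,25],[[-7.8,-0.9,-3.6],0,25],[[-7.3,-0.8,-4.3],0,25],[[-6.9,-0.8,-5],0,25],[[-6.4,-0.7,-5.6],0,25],[[-5.9,-0.7,-6.1],0,25]]' && python3 -m jog '[[[-5.3,-0.6,-6.7],0,25],[[-4.7,-0.5,-7.1],0,25],[[-4.1,-0.45,-7.5],0,25],[[-3.4,-0.35,-7.8],0,25],[[-2.7,-0.3,-8.1],0,25],[[-2,-0.2,-8.3],0,25],[[0,0,0],0,25],[[0,0,0],0,25]]'
```

```text
clock: 10.0
eef_pos: [0.5355, 0.0749, 0.1067]
tool_rot: [-0.706, 0.706, 0.038, -0.038]
wrist_force: [1.1, -0.7, 1.8]
finger_gap: 0.0253
clock: 11.0
eef_pos: [0.5137, 0.0725, 0.0615]
tool_rot: [-0.706, 0.706, 0.038, -0.038]
wrist_force: [-0.5, -2.3, -2.1]
finger_gap: 0.0257
```

```bash
python3 -m jog '[[[-1.1,-0.1,-8.7],0,25],[[-0.4,-0.1,-7],0,25],[[0,0,0],0,25],[[0,0,-2],0,25],[[0,0,0],0,25]]'; python3 -m jog '[[[0,0,-1.5],0,25],[[0,0,0],0,25]]'
```

```text
clock: 11.62
eef_pos: [0.5122, 0.0723, 0.0439]
tool_rot: [-0.706, 0.706, 0.038, -0.038]
wrist_force: [-3.1, -2.5, -0.5]
finger_gap: 0.0257
clock: 11.88
eef_pos: [0.5123, 0.0723, 0.0424]
tool_rot: [-0.706, 0.706, 0.038, -0.038]
wrist_force: [-2.4, -2.4, 0.5]
finger_gap: 0.0256
```

```bash
python3 -m jog '[[[0,0,-1.5],0,25],[[0,0,0],0,25]]'
python3 - <<'E'
from h import *
import pickle
q=imaging.snapshot('wrist');s=imaging.snapshot('side')
pickle.dump((q,s),open('w5.pkl','wb'))
cv2.imwrite('pics/w5c.png',cv2.resize(q['img'][150:330,150:360],None,fx=3.3,fy=3.3,interpolation=cv2.INTER_CUBIC))
cv2.imwrite('pics/s5c.png',cv2.resize(s['img'][150:260,200:320],None,fx=5,fy=5,interpolation=cv2.INTER_CUBIC))
E
```

```text
clock: 12.12
eef_pos: [0.5123, 0.0723, 0.041]
tool_rot: [-0.706, 0.706, 0.038, -0.038]
wrist_force: [-4.6, -3.5, 6.0]
finger_gap: 0.0255
```

View pics/w5c.png

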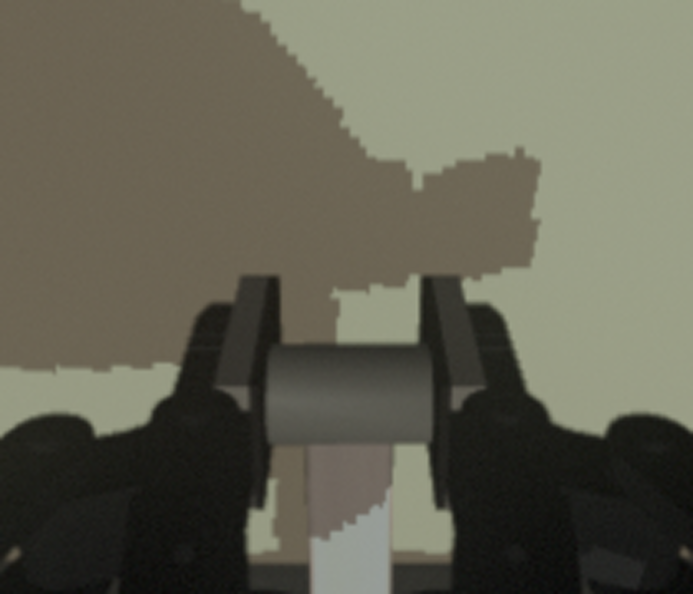

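View pics/s5c.png

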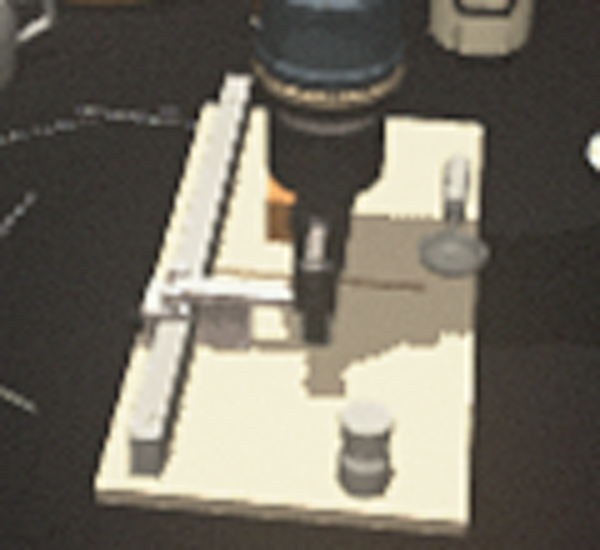

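```bash
python3 -m jog '[[[0,0,-1],0,25],[[0,0,0],0,25],[[0,0,0],0,25]]'
```

```text
clock: 12.6
eef_pos: [0.5125, 0.0724, 0.0405]
tool_rot: [0.706, -0.706, -0.038, 0.038]
wrist_force: [-6.9, -3.0, 15.2]
finger_gap: 0.0255
```

```bash
python3 -m jog '[[[0.8,0.2,2.4],0,25],[[0,0,0],0,30],[[0,0,0],0,40],[[0,0,0],0,45],[[0,0,20],0,45],[[0,-10,50],0,45],[[-10,-60,20],0,60],[[-20,-60,0],0,60]]';python3 -m jog '[[[-20,-30,0],0,60],[[0,0,0],0,60],[[0,0,0],0,60]]'
python3 - <<'E'
from h import *
import pickle
q=imaging.snapshot('wrist')
pickle.dump(q,open('w6.pkl','wb'))
print(robot.state()['eef_pos'],models.place_of(q,'block_center')[:2],models.place_of(q,'finger_bar')[:1])
cv2.imwrite('pics/w6.png',cv2.resize(q['img'],None,fx=1.5,fy=1.5,interpolation=cv2.INTER_CUBIC))
E
```

```text
clock: 13.6
eef_pos: [0.4848, -0.0565, 0.1335]
tool_rot: [-0.706, 0.706, 0.04, -0.037]
wrist_force: [2.1, -1.0, -0.9]
finger_gap: 0.0599
clock: 13.98
eef_pos: [0.4639, -0.0851, 0.1319]
tool_rot: [0.706, -0.706, -0.038, 0.038]
wrist_force: [0.2, 1.2, -0.6]
finger_gap: 0.0601
[ 0.46405179 -0.08479165  0.13184104] [{'location': [225.2, 274.0], 'conf': 0.87}] [{'location': [415.9, 269.0], 'conf': 0.87}]
```

View pics/w6.png

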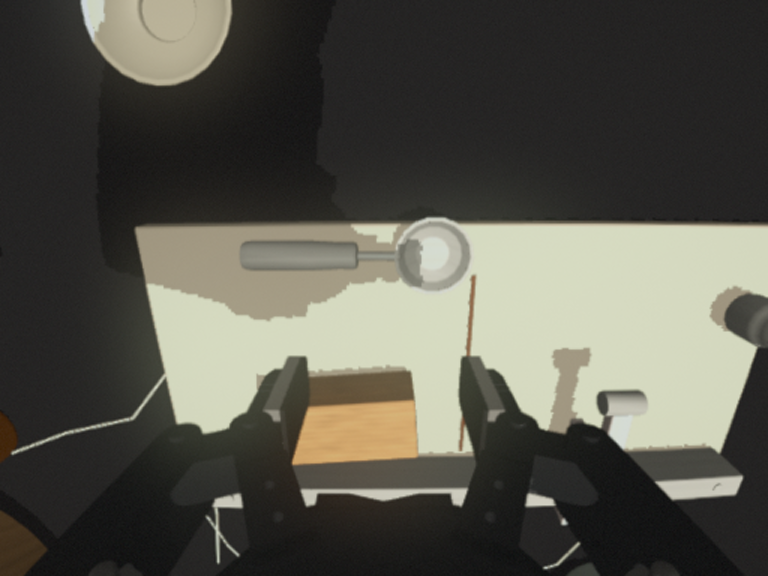

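Run:
```python
from h import *
import pickle
q=pickle.load(open('w6.pkl','rb'));w2=pickle.load(open('w2.pkl','rb'));w1=pickle.load(open('w1.pkl','rb'))
F=np.array([.6066,-.0050]);y=np.radians(6.45);M=np.array([[np.cos(y),np.sin(y)],[-np.sin(y),np.cos(y)]])
def bf(X): return ((np.atleast_2d(X)[:,:2]-F)@M.T*1000).round(1)
print('w6 bottom near',bf(onz(q,np.array([[258,376],[412,370]])/1.5,.015)),'top right near/far',bf(onz(q,np.array([[414,401],[417,457],[310,406]])/1.5,.055)))
print('fence top front',bf(onz(q,np.array([[220,495],[600,478]])/1.5,.05)), 'base', bf(onz(q,np.array([[440,452]])/1.5,.015)))
print('cut',bf(onz(q,np.array([[474,275],[462,450]])/1.5,.015)))
print('bar',bf(onz(q,[[415.9,269]],.065)))
print('w1',bf(onz(w1,np.array([[135,252],[322,227],[330,313],[150,326]])/2.6+[100,50],.055)))
cv2.imwrite('pics/w2b.png',cv2.resize(w2['img'][110:200,85:215],None,fx=6,fy=6,interpolation=cv2.INTER_CUBIC))
```

```text
w6 bottom near [[ -75.6 -158.2]
 [ -80.6  -42.1]] top right near/far [[ -81.3  -43.5]
 [ -35.   -40.4]
 [ -77.6 -111.6]]
fence top front [[   7.1 -187.3]
 [  -6.6   97.6]] base [[ -3.4 -17.7]]
cut [[-154.4   -1. ]
 [  -5.1    0.2]]
bar [[-83.6  90.4]]
w1 [[ -71.4 -151.7]
 [ -85.2  -41.4]
 [ -34.4  -38.5]
 [ -26.5 -148. ]]
```

View pics/w2b.png

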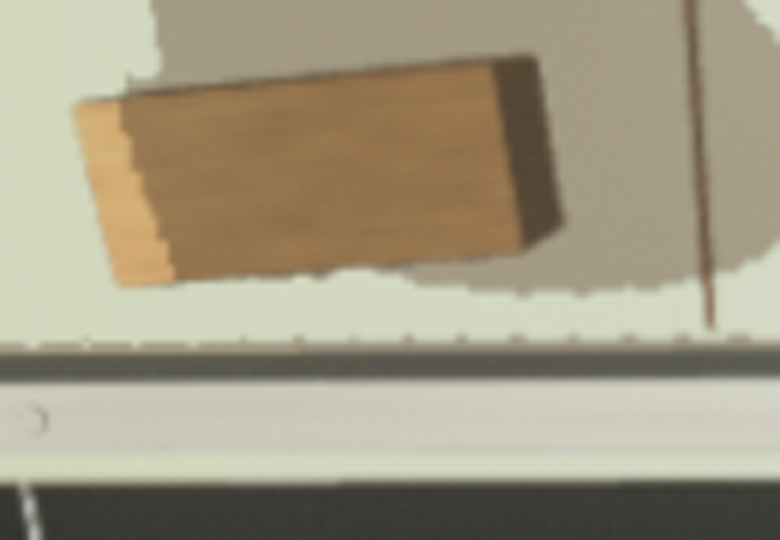

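```bash
python3 -m jog '[[[22,-14,0],0,60],[[22,-14,0],0,60],[[0,0,-40],0,60],[[0,0,-40],0,60],[[0,0,-20],0,60],[[0,0,-8],0,60],[[0,0,0],0,60]]'
python3 - <<'E'
from h import *
q=imaging.snapshot('wrist');s=imaging.snapshot('side')
cv2.imwrite('pics/w7.png',cv2.resize(q['img'],None,fx=1.5,fy=1.5,interpolation=cv2.INTER_CUBIC))
cv2.imwrite('pics/s7.png',cv2.resize(s['img'][130:260,200:340],None,fx=4.5,fy=4.5,interpolation=cv2.INTER_CUBIC))
E
```

```text
clock: 15.0
eef_pos: [0.5078, -0.1129, 0.0239]
tool_rot: [0.706, -0.706, -0.038, 0.038]
wrist_force: [-0.6, -0.1, 0.7]
finger_gap: 0.0597
```

View pics/w7.png

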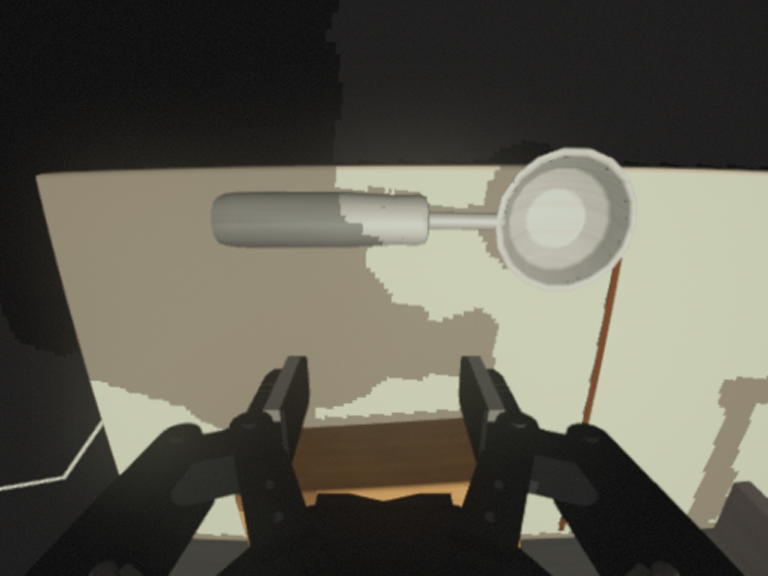

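View pics/s7.png

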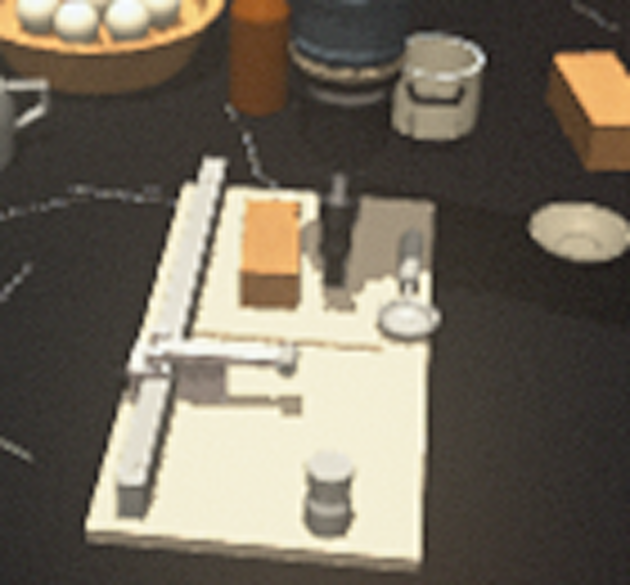

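```bash
python3 -m jog '[[[5,0.56,0],0,60],[[5,0.56,0],0,60],[[4,0.45,0],0,60],[[4,0.45,0],0,60]]'; python3 -m jog '[[[4,0.45,0],0,60],[[4,0.45,0],0,60],[[4,0.45,0],0,60],[[4,0.45,0],0,60]]';python3 -m jog '[[[3,0.34,0],0,60],[[3,0.34,0],0,60]]'
```

```text
clock: 15.6
eef_pos: [0.5259, -0.1113, 0.0238]
tool_rot: [-0.706, 0.706, 0.038, -0.038]
wrist_force: [-0.6, 0.0, -0.4]
finger_gap: 0.0604
clock: 16.1
eef_pos: [0.5418, -0.1095, 0.0238]
tool_rot: [-0.706, 0.706, 0.038, -0.038]
wrist_force: [-0.3, -0.0, -0.2]
finger_gap: 0.0602
clock: 16.35
eef_pos: [0.5477, -0.1088, 0.0238]
tool_rot: [-0.706, 0.706, 0.038, -0.038]
wrist_force: [-0.9, -0.9, -0.9]
finger_gap: 0.0599
```

```bash
python3 -m jog '[[[2,0.23,0],0,60],[[2,0.23,0],0,60]]'; python3 -m jog '[[[2,0.23,0],0,60],[[2,0.23,0],0,60]]';python3 -m jog '[[[1,0.11,0],0,60],[[1,0.11,0],0,60]]'
python3 - <<'E'
from h import *
q=imaging.snapshot('wrist')
cv2.imwrite('pics/w8.png',cv2.resize(q['img'],None,fx=1.5,fy=1.5,interpolation=cv2.INTER_CUBIC))
s=imaging.snapshot('side')
cv2.imwrite('pics/s8.png',cv2.resize(s['img'][130:260,200:340],None,fx=4.5,fy=4.5,interpolation=cv2.INTER_CUBIC))
E
```

```text
clock: 16.6
eef_pos: [0.5516, -0.1084, 0.0238]
tool_rot: [0.706, -0.706, -0.038, 0.038]
wrist_force: [-0.9, 0.0, -1.0]
finger_gap: 0.0601
clock: 16.85
eef_pos: [0.5557, -0.1079, 0.0238]
tool_rot: [0.706, -0.706, -0.038, 0.038]
wrist_force: [-0.5, -0.1, -0.9]
finger_gap: 0.0601
clock: 17.1
eef_pos: [0.5576, -0.1077, 0.0239]
tool_rot: [-0.706, 0.706, 0.038, -0.038]
wrist_force: [-1.0, 0.2, -0.4]
finger_gap: 0.0603
```

View pics/w8.png

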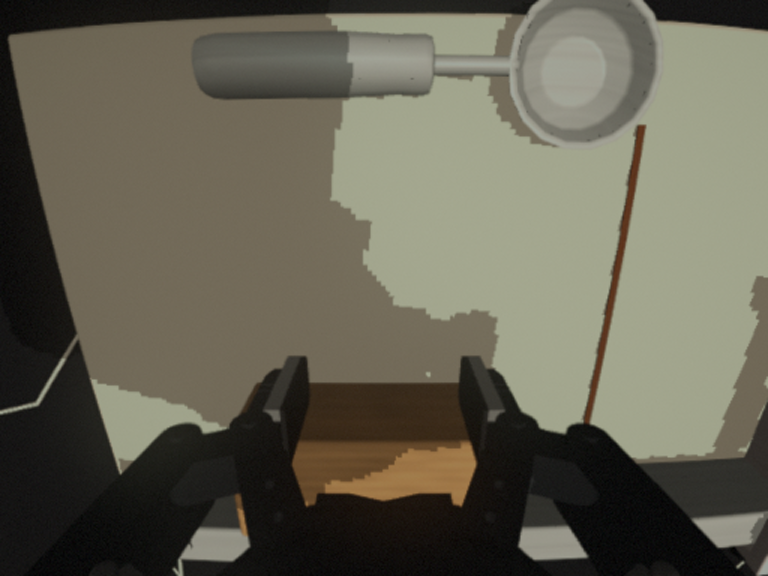

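View pics/s8.png

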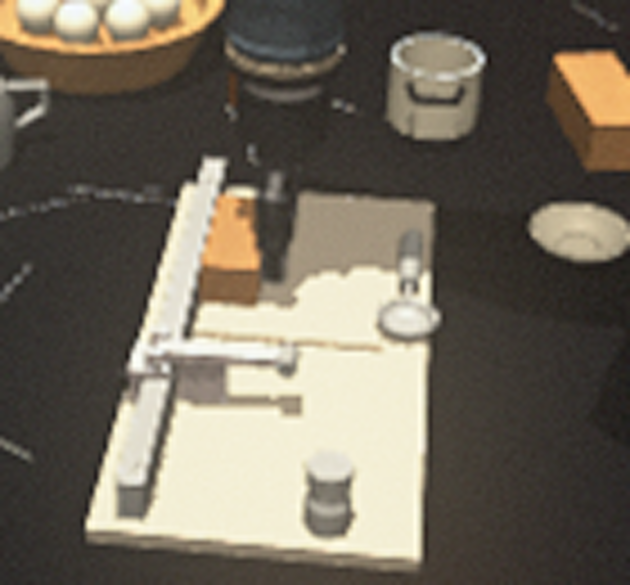

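```bash
python3 -m jog '[[[1,0.11,0],0,60],[[1,0.11,0],0,60]]'; python3 -m jog '[[[0.5,0.06,0],0,60],[[0.5,0.06,0],0,60]]';python3 -m jog '[[[0.5,0.06,0],0,60],[[0.5,0.06,0],0,60]]'
```

```text
clock: 17.45
eef_pos: [0.5586, -0.1075, 0.0237]
tool_rot: [-0.706, 0.706, 0.037, -0.039]
wrist_force: [-11.2, -2.8, 7.6]
finger_gap: 0.06
clock: 17.7
eef_pos: [0.5587, -0.1075, 0.0237]
tool_rot: [-0.706, 0.706, 0.037, -0.039]
wrist_force: [-16.7, -3.8, 13.0]
finger_gap: 0.06
clock: 17.95
eef_pos: [0.5587, -0.1075, 0.0235]
tool_rot: [-0.706, 0.706, 0.036, -0.04]
wrist_force: [-24.2, -5.3, 18.0]
finger_gap: 0.0598
```

```bash
python3 -m jog '[[[-4,-0.5,0],0,60],[[-8,-0.9,0],0,60],[[0,0,45],-10,60],[[0,0,45],-10,40],[[14,-18,0],-10,20],[[14,-18,0],-10,8],[[14,-18,0],-10,8],[[11,-18,0],-10,8]]'; python3 -m jog '[[[0,0,0],-10,8],[[0,0,0],-10,8],[[0,0,0],-10,8],[[0,0,0],0,8],[[0,0,0],0,8]]'
python3 - <<'E'
from h import *
import pickle
q=imaging.snapshot('wrist');s=imaging.snapshot('side');t=imaging.snapshot('top');pickle.dump((q,s,t),open('w9.pkl','wb'))
cv2.imwrite('pics/w9.png',cv2.resize(q['img'],None,fx=1.5,fy=1.5,interpolation=cv2.INTER_CUBIC))
cv2.imwrite('pics/s9.png',cv2.resize(s['img'][130:260,200:340],None,fx=4.5,fy=4.5,interpolation=cv2.INTER_CUBIC))
print(robot.state()['joint_pos'].round(3),robot.state()['eef_pos'],toolR().round(3))
E
```

```text
clock: 18.95
eef_pos: [0.6029, -0.1812, 0.1138]
tool_rot: [0.63, -0.63, 0.322, -0.322]
wrist_force: [0.3, 0.6, 0.1]
finger_gap: 0.0081
clock: 19.58
eef_pos: [0.6025, -0.1806, 0.1139]
tool_rot: [0.527, -0.527, 0.471, -0.471]
wrist_force: [0.7, 0.0, -0.3]
finger_gap: 0.0083
[-0.291  0.521  0.112  1.161  0.     1.17 ] [ 0.60255529 -0.18062038  0.11384817] [[ 0.109  0.     0.994]
 [-0.994  0.     0.109]
 [ 0.    -1.     0.   ]]
```

View pics/w9.png

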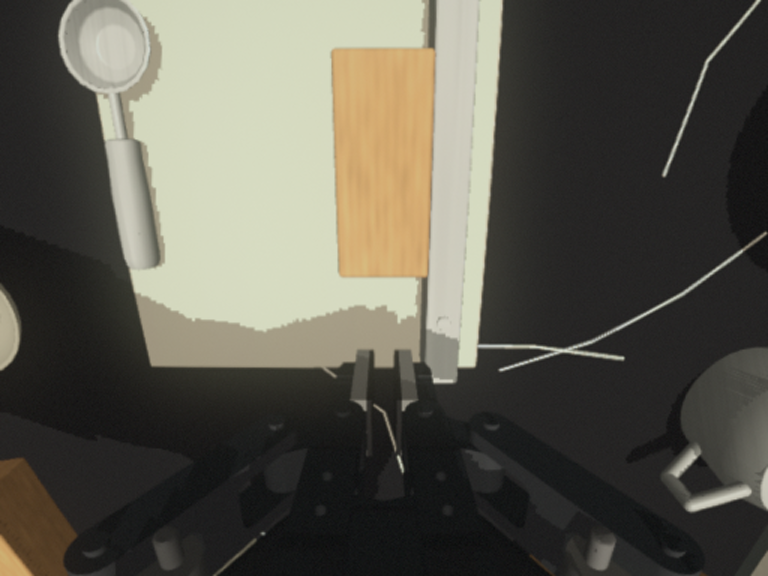

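View pics/s9.png

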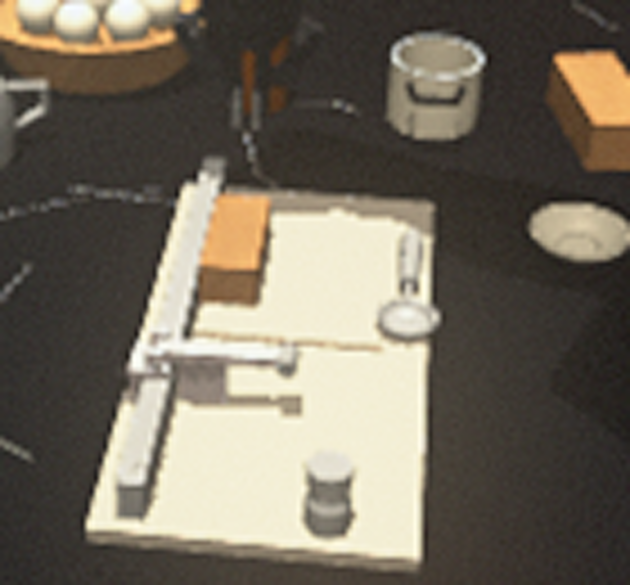

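Run:
```python
from h import *
import pickle
q,s,t=pickle.load(open('w9.pkl','rb'))
F=np.array([.6066,-.0050]);y=np.radians(6.45);M=np.array([[np.cos(y),np.sin(y)],[-np.sin(y),np.cos(y)]])
def bf(X): return ((np.atleast_2d(X)[:,:2]-F)@M.T*1000).round(1)
print(bf(onz(q,np.array([[340,277],[428,276],[434,49],[332,49]])/1.5,.055)))
print('fence top front',bf(onz(q,np.array([[428,370],[438,2]])/1.5,.05)))
print(bf(robot.state()['eef_pos']))
```

```text
[[ -46.9 -152.5]
 [  -0.2 -152. ]
 [  -0.8  -44.4]
 [ -46.9  -44.3]]
fence top front [[   2.5 -212. ]
 [   1.1  -23.7]]
[[ -23.7 -174.1]]
```

```bash
python3 -m jog '[[[-1,0,-40],0,8],[[0,0,-35],0,8],[[0,0,-14.5],0,8],[[0,0,0],0,8],[[-0.45,4,0],0,8],[[-0.45,4,0],0,8],[[-0.45,4,0],0,8],[[-0.45,4,0],0,8]]'; python3 -m jog '[[[-0.56,5,0],0,8],[[-0.56,5,0],0,8],[[-0.56,5,0],0,8],[[-0.56,5,0],0,8],[[-0.56,5,0],0,8],[[-0.56,5,0],0,8],[[-0.56,5,0],0,8],[[-0.56,5,0],0,8]]'
```

```text
clock: 20.72
eef_pos: [0.6, -0.1645, 0.0248]
tool_rot: [0.526, -0.526, 0.472, -0.473]
wrist_force: [-0.1, -1.6, 1.3]
finger_gap: 0.0081
clock: 21.72
eef_pos: [0.5952, -0.1243, 0.0243]
tool_rot: [0.526, -0.526, 0.472, -0.472]
wrist_force: [1.1, -1.9, 1.0]
finger_gap: 0.008
```

```bash
python3 -m jog '[[[-0.56,5,0],0,8],[[-0.56,5,0],0,8],[[-0.56,5,0],0,8],[[-0.56,5,0],0,8],[[-0.56,5,0],0,8],[[-0.56,5,0],0,8],[[-0.56,5,0],0,8],[[-0.56,5,0],0,8]]'
python3 - <<'E'
from h import *
import pickle
q=imaging.snapshot('wrist');s=imaging.snapshot('side')
cv2.imwrite('pics/w10.png',cv2.resize(q['img'],None,fx=1.5,fy=1.5,interpolation=cv2.INTER_CUBIC))
cv2.imwrite('pics/s10.png',cv2.resize(s['img'][150:250,205:305],None,fx=6,fy=6,interpolation=cv2.INTER_CUBIC))
E
```

```text
clock: 22.72
eef_pos: [0.5908, -0.0843, 0.0243]
tool_rot: [0.526, -0.526, 0.472, -0.472]
wrist_force: [-0.0, -1.9, 0.9]
finger_gap: 0.0079
```

View pics/w10.png

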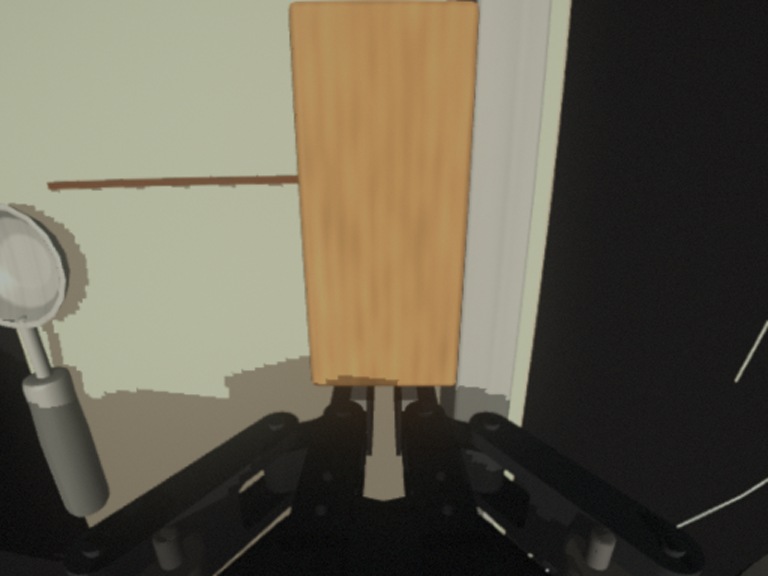

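View pics/s10.png

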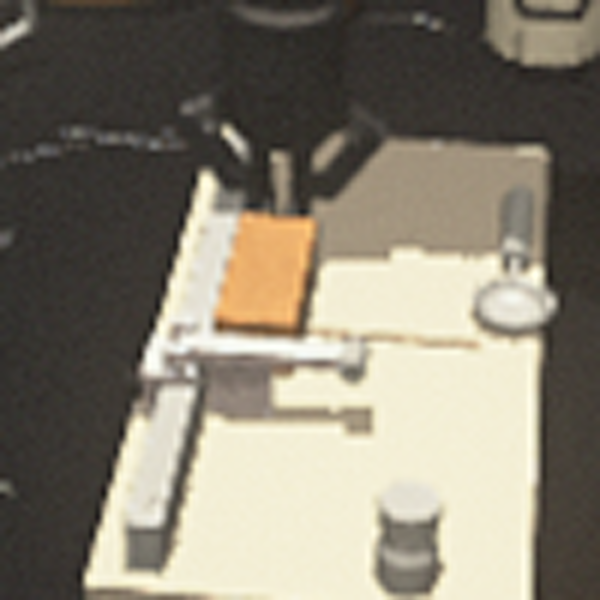

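```bash
python3 -m jog '[[[-0.45,4,0],0,8],[[-0.45,4,0],0,8],[[-0.45,4,0],0,8],[[-0.45,4,0],0,8],[[-0.34,3,0],0,8],[[-0.34,3,0],0,8],[[-0.22,2,0],0,8],[[-0.22,2,0],0,8]]'; python3 -m jog '[[[-0.11,1,0],0,8],[[-0.11,1,0],0,8],[[-0.11,1,0],0,8]]'
```

```text
clock: 23.82
eef_pos: [0.5878, -0.0585, 0.0243]
tool_rot: [-0.526, 0.526, -0.472, 0.472]
wrist_force: [-0.3, -0.3, -0.0]
finger_gap: 0.0082
clock: 24.2
eef_pos: [0.5875, -0.0556, 0.0243]
tool_rot: [-0.526, 0.526, -0.472, 0.472]
wrist_force: [-0.4, -0.1, -0.3]
finger_gap: 0.0081
```

Run:
```python
from h import *
import pickle
q=imaging.snapshot('wrist');s=imaging.snapshot('side');pickle.dump((q,s),open('w11.pkl','wb'))
cv2.imwrite('pics/w11.png',cv2.resize(q['img'],None,fx=1.5,fy=1.5,interpolation=cv2.INTER_CUBIC))
cv2.imwrite('pics/s11.png',cv2.resize(s['img'][150:250,205:305],None,fx=6,fy=6,interpolation=cv2.INTER_CUBIC))
```

```text
(no output)
```

View pics/w11.png

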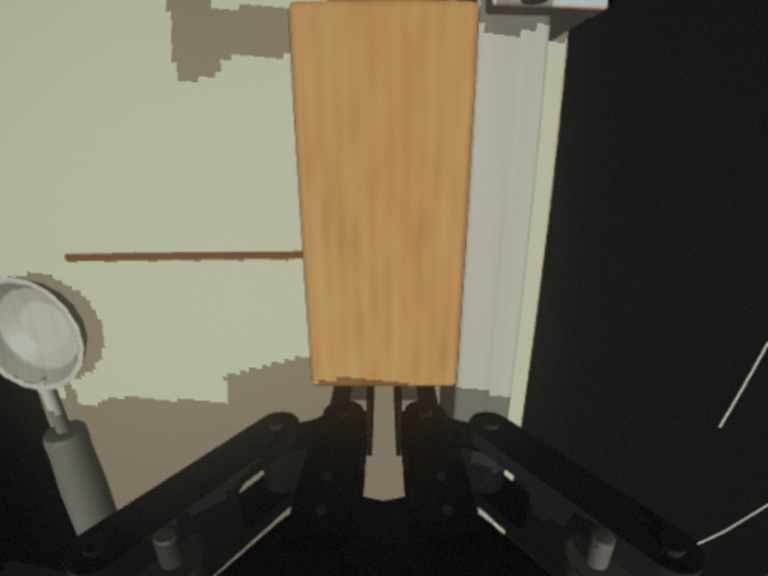

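View pics/s11.png

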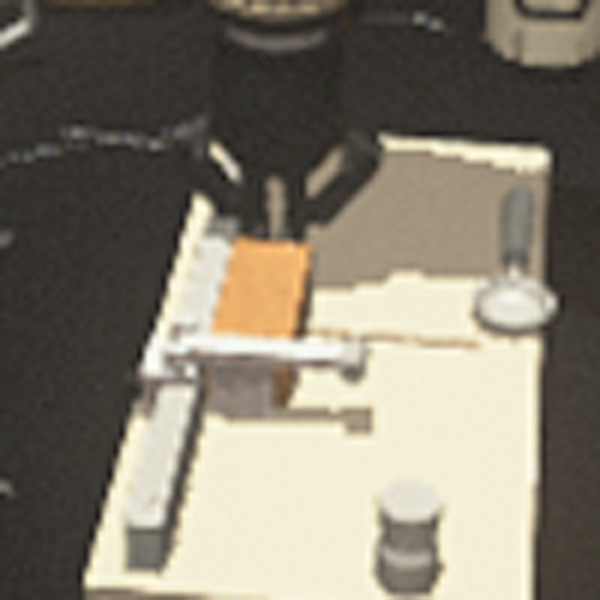

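```bash
python3 -m jog '[[[-0.11,1,0],0,8],[[-0.11,1,0],0,8],[[-0.11,1,0],0,8]]'; python3 -m jog '[[[-0.06,0.5,0],0,8],[[-0.06,0.5,0],0,8]]'; python3 -m jog '[[[-0.06,0.5,0],0,8],[[-0.06,0.5,0],0,8]]'
```

```text
clock: 24.68
eef_pos: [0.5872, -0.0526, 0.0244]
tool_rot: [-0.526, 0.526, -0.472, 0.472]
wrist_force: [0.5, -2.1, -0.9]
finger_gap: 0.008
clock: 24.92
eef_pos: [0.5871, -0.0516, 0.0243]
tool_rot: [0.526, -0.526, 0.472, -0.472]
wrist_force: [-0.6, -1.7, 0.1]
finger_gap: 0.0078
clock: 25.18
eef_pos: [0.587, -0.0506, 0.0243]
tool_rot: [-0.526, 0.526, -0.472, 0.472]
wrist_force: [-0.5, -2.4, 0.0]
finger_gap: 0.0077
```

```bash
python3 -m jog '[[[-0.06,0.5,0],0,8],[[-0.06,0.5,0],0,8]]'; python3 -m jog '[[[-0.06,0.5,0],0,8]]'; python3 -m jog '[[[-0.06,0.5,0],0,8]]'; python3 -m jog '[[[-0.05,0.4,0],0,8]]'
```

```text
clock: 25.42
eef_pos: [0.5869, -0.0496, 0.0243]
tool_rot: [-0.526, 0.526, -0.472, 0.472]
wrist_force: [-0.1, -1.3, 0.3]
finger_gap: 0.0083
clock: 25.55
eef_pos: [0.5868, -0.0491, 0.0244]
tool_rot: [-0.526, 0.526, -0.472, 0.472]
wrist_force: [-0.2, -0.9, 0.4]
finger_gap: 0.008
clock: 25.68
eef_pos: [0.5868, -0.0486, 0.0244]
tool_rot: [0.526, -0.526, 0.472, -0.472]
wrist_force: [0.1, -2.1, 0.7]
finger_gap: 0.0081
clock: 25.8
eef_pos: [0.5867, -0.0482, 0.0243]
tool_rot: [-0.526, 0.526, -0.472, 0.472]
wrist_force: [1.0, -2.9, 1.0]
finger_gap: 0.008
```

```bash
for i in 1 2 3; do :; done; python3 -m jog '[[[-0.05,0.4,0],0,8]]'; python3 -m jog '[[[-0.05,0.4,0],0,8]]'; python3 -m jog '[[[-0.04,0.3,0],0,8]]'
```

```text
clock: 25.92
eef_pos: [0.5867, -0.0481, 0.0244]
tool_rot: [-0.526, 0.526, -0.472, 0.473]
wrist_force: [0.6, -5.8, -0.7]
finger_gap: 0.0079
clock: 26.05
eef_pos: [0.5868, -0.048, 0.0244]
tool_rot: [-0.526, 0.526, -0.472, 0.473]
wrist_force: [1.6, -8.3, 0.4]
finger_gap: 0.0078
clock: 26.18
eef_pos: [0.5868, -0.048, 0.0244]
tool_rot: [-0.526, 0.526, -0.472, 0.473]
wrist_force: [1.9, -10.6, -1.3]
finger_gap: 0.0081
```

```bash
python3 -m jog '[[[0.02,-0.2,0],0,8],[[0,0,0],0,8]]'; python3 -m jog '[[[0,0,0],0,8],[[0,0,0],0,8]]';python3 -m jog '[[[0,0,0],0,8],[[0,0,0],0,8]]'
python3 - <<'E'
from h import *
import pickle
q=imaging.snapshot('wrist');s=imaging.snapshot('side');pickle.dump((q,s),open('w12.pkl','wb'))
cv2.imwrite('pics/w12.png',cv2.resize(q['img'],None,fx=1.5,fy=1.5,interpolation=cv2.INTER_CUBIC))
cv2.imwrite('pics/s12.png',cv2.resize(s['img'][150:250,205:305],None,fx=6,fy=6,interpolation=cv2.INTER_CUBIC))
E
```

```text
clock: 26.42
eef_pos: [0.5868, -0.048, 0.0244]
tool_rot: [-0.526, 0.526, -0.472, 0.473]
wrist_force: [1.0, -7.4, -1.5]
finger_gap: 0.0078
clock: 26.68
eef_pos: [0.5868, -0.048, 0.0244]
tool_rot: [-0.526, 0.526, -0.472, 0.473]
wrist_force: [1.6, -7.3, -1.5]
finger_gap: 0.0077
clock: 26.92
eef_pos: [0.5868, -0.048, 0.0244]
tool_rot: [-0.526, 0.526, -0.472, 0.473]
wrist_force: [1.3, -8.1, 0.1]
finger_gap: 0.0082
```

View pics/w12.png

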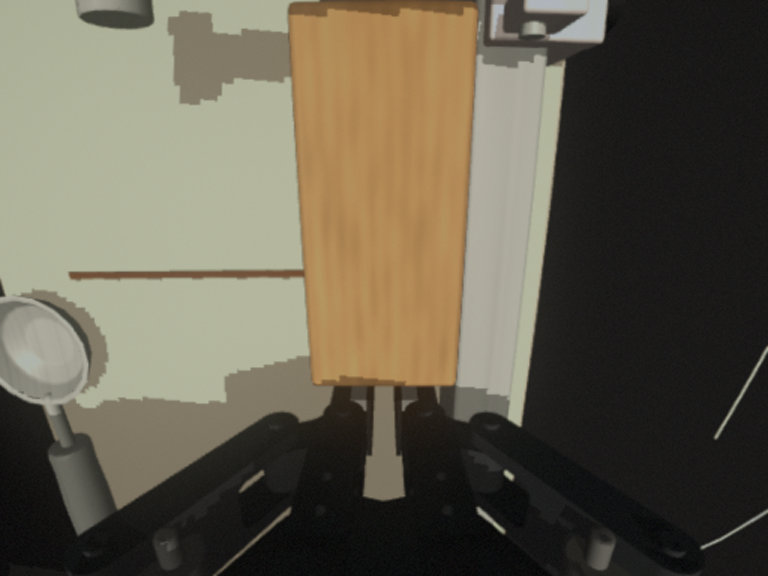

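View pics/s12.png

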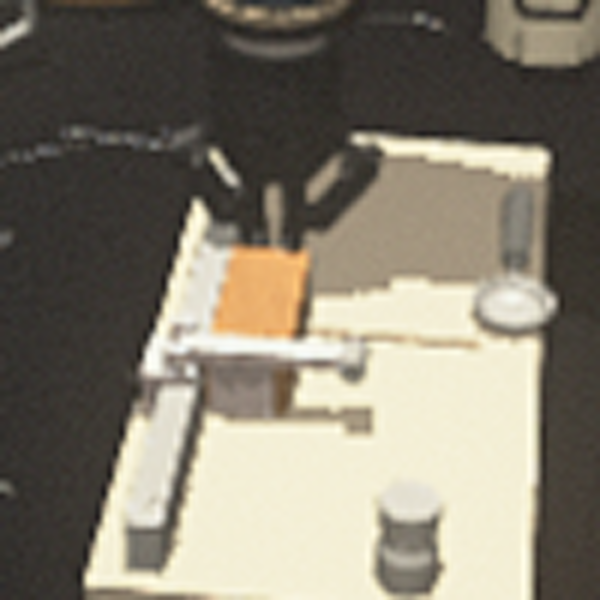

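```bash
python3 -m jog '[[[-0.01,0.15,0],0,8],[[0,0,0],0,8],[[0,0,0],0,8],[[0,0,0],0,8]]'
python3 - <<'E'
from h import *
import pickle
q,s=pickle.load(open('w12.pkl','rb'))
F=np.array([.6066,-.0050]);y=np.radians(6.45);M=np.array([[np.cos(y),np.sin(y)],[-np.sin(y),np.cos(y)]])
def bf(X): return ((np.atleast_2d(X)[:,:2]-F)@M.T*1000).round(1)
print(bf(onz(q,np.array([[314,384],[457,384],[476,8],[290,8]])/1.5,.055)))
d=q['depth'];
for v in (50,150,240):
  print(v,[(u,dpt(q,u,v,0).round(4)[2]) for u in range(302,322,2)])
E
```

```text
clock: 27.52
eef_pos: [0.5868, -0.048, 0.0244]
tool_rot: [-0.526, 0.526, -0.472, 0.473]
wrist_force: [1.7, -8.3, -2.0]
finger_gap: 0.0077
[[-47.2 -27.1]
 [ -0.5 -27.5]
 [ -1.1  78.6]
 [-46.8  78.9]]
50 [(302, np.float64(0.0552)), (304, np.float64(0.0557)), (306, np.float64(0.1665)), (308, np.float64(0.0554)), (310, np.float64(0.0537)), (312, np.float64(0.0554)), (314, np.float64(0.0554)), (316, np.float64(0.0542)), (318, np.float64(0.0496)), (320, np.float64(0.0491))]
150 [(302, np.float64(0.0548)), (304, np.float64(0.0554)), (306, np.float64(0.055)), (308, np.float64(0.0544)), (310, np.float64(0.0543)), (312, np.float64(0.0492)), (314, np.float64(0.0497)), (316, np.float64(0.0488)), (318, np.float64(0.0506)), (320, np.float64(0.0491))]
240 [(302, np.float64(0.0538)), (304, np.float64(0.054)), (306, np.float64(0.0493)), (308, np.float64(0.05)), (310, np.float64(0.0499)), (312, np.float64(0.049)), (314, np.float64(0.05)), (316, np.float64(0.0493)), (318, np.float64(0.0503)), (320, np.float64(0.0505))]
```

```bash
python3 -m jog '[[[0.11,-1,0],0,8],[[0.22,-2,0],0,8],[[0.45,-4,0],0,8],[[0.6,-6,0],0,8],[[0,0,40],0,8],[[0,0,50],0,8],[[-8,14,10],10,20],[[-8,14,0],10,30]]'; python3 -m jog '[[[-8,14,0],10,45],[[-8,14,0],10,45],[[-8,14,0],10,45],[[-8,14,0],10,45],[[-8,14,0],10,45],[[-8,14,0],10,45],[[-8,14,0],10,45],[[-4,7,0],0,45]]';python3 -m jog '[[[-8,14,0],0,45],[[0,0,0],0,45],[[0,0,0],0,45]]'
python3 - <<'E'
from h import *
import pickle
q=imaging.snapshot('wrist');pickle.dump(q,open('w13.pkl','wb'))
print(robot.state()['eef_pos'],toolR()[:,0].round(4),models.place_of(q,'finger_bar'))
cv2.imwrite('pics/w13.png',cv2.resize(q['img'],None,fx=1.5,fy=1.5,interpolation=cv2.INTER_CUBIC))
E
```

```text
clock: 28.52
eef_pos: [0.5725, -0.0323, 0.1256]
tool_rot: [0.602, -0.601, 0.372, -0.373]
wrist_force: [0.3, -0.4, -0.5]
finger_gap: 0.0299
clock: 29.52
eef_pos: [0.5117, 0.0731, 0.1244]
tool_rot: [0.706, -0.706, -0.038, 0.038]
wrist_force: [-0.1, 0.1, -0.0]
finger_gap: 0.0452
clock: 29.9
eef_pos: [0.5041, 0.0867, 0.1244]
tool_rot: [-0.706, 0.706, 0.038, -0.038]
wrist_force: [0.2, 0.1, 0.8]
finger_gap: 0.045
[0.50411316 0.08663335 0.12432474] [9.943e-01 1.062e-01 1.000e-04] [{'location': [239.0, 216.6], 'conf': 0.87}]
```

View pics/w13.png

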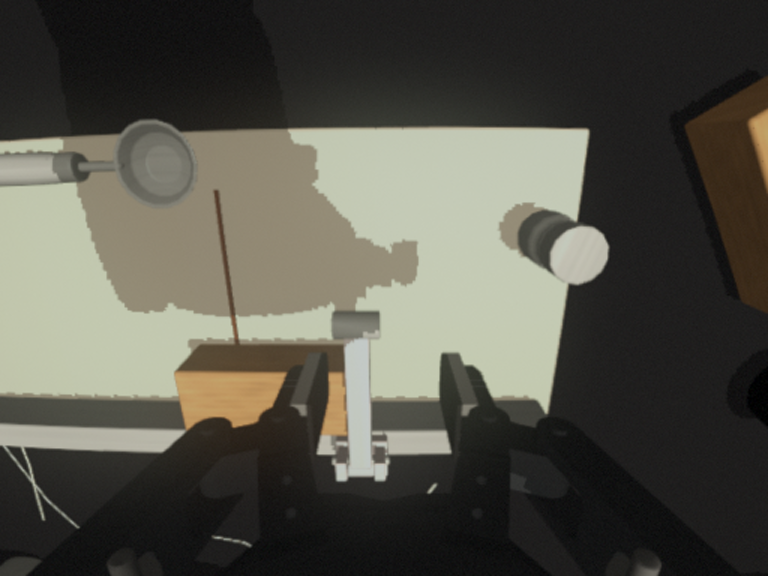

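```bash
python3 -m jog '[[[8.4,-14.2,0],0,45],[[0,0,-25],0,45],[[0,0,-25],0,45],[[0,0,-20],0,45],[[0,0,-11],0,45],[[0,0,0],0,45],[[0,0,0],0,45]]'
python3 - <<'E'
from h import *
import pickle
q=imaging.snapshot('wrist');pickle.dump(q,open('w14.pkl','wb'))
print(robot.state()['eef_pos'])
cv2.imwrite('pics/w14c.png',cv2.resize(q['img'][180:330,150:360],None,fx=3.8,fy=3.8,interpolation=cv2.INTER_CUBIC))
E
```

```text
clock: 30.88
eef_pos: [0.513, 0.0725, 0.044]
tool_rot: [0.706, -0.706, -0.038, 0.038]
wrist_force: [0.4, -1.0, -0.0]
finger_gap: 0.0451
[0.51295473 0.07257551 0.04408176]
```

View pics/w14c.png

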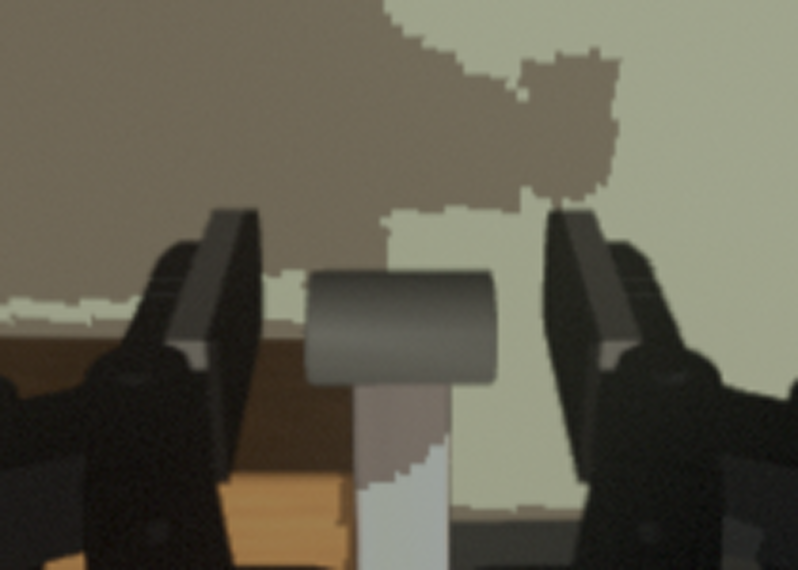

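```bash
python3 -m jog '[[[0,-0.3,0],0,40],[[0,0,0],0,35],[[0,0,0],0,30],[[0,0,0],0,27],[[0,0,0],0,25],[[0,0,0],0,25],[[0,0,0],0,25]]' 25; python3 -m jog '[[[0.4,0.04,8.5],0,25],[[1.15,0.13,8.5],0,25],[[1.9,0.2,8.3],0,25],[[0,0,0],0,25]]'
```

```text
clock: 31.8
eef_pos: [0.5123, 0.0723, 0.0433]
tool_rot: [-0.706, 0.706, 0.038, -0.038]
wrist_force: [-0.5, -1.3, -0.2]
finger_gap: 0.0257
clock: 32.3
eef_pos: [0.5158, 0.0727, 0.0693]
tool_rot: [0.706, -0.706, -0.038, 0.038]
wrist_force: [-3.0, -2.0, 0.6]
finger_gap: 0.0255
```

```bash
python3 -m jog '[[[2.65,0.3,8.2],0,25],[[3.4,0.38,7.8],0,25],[[4,0.45,7.5],0,25],[[4.7,0.53,7.2],0,25],[[5.4,0.6,6.6],0,25],[[5.9,0.66,6.2],0,25],[[6.3,0.71,5.6],0,25],[[7,0.78,5],0,25]]'; python3 -m jog '[[[7.3,0.81,4.4],0,25],[[7.6,0.86,3.7],0,25],[[8,0.9,2.9],0,25],[[8.3,0.93,2.3],0,25],[[8.4,0.94,1.5],0,25],[[5,0.56,0.6],0,25],[[0,0,0],0,25],[[0,0,0],0,25]]'
python3 - <<'E'
from h import *
q=imaging.snapshot('wrist');s=imaging.snapshot('side')
cv2.imwrite('pics/w15.png',cv2.resize(q['img'],None,fx=1.5,fy=1.5,interpolation=cv2.INTER_CUBIC))
cv2.imwrite('pics/s15.png',cv2.resize(s['img'][150:250,205:305],None,fx=6,fy=6,interpolation=cv2.INTER_CUBIC))
E
```

```text
clock: 33.3
eef_pos: [0.5555, 0.0772, 0.1231]
tool_rot: [0.706, -0.706, -0.038, 0.038]
wrist_force: [-2.6, -1.6, -2.8]
finger_gap: 0.0257
clock: 34.3
eef_pos: [0.5999, 0.0821, 0.1382]
tool_rot: [0.706, -0.706, -0.038, 0.038]
wrist_force: [0.1, 0.7, 0.8]
finger_gap: 0.0255
```

View pics/w15.png

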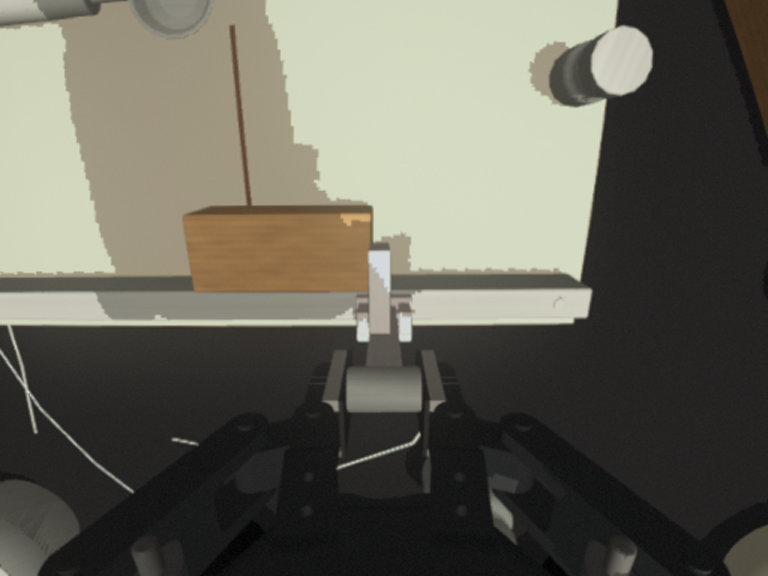

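View pics/s15.png

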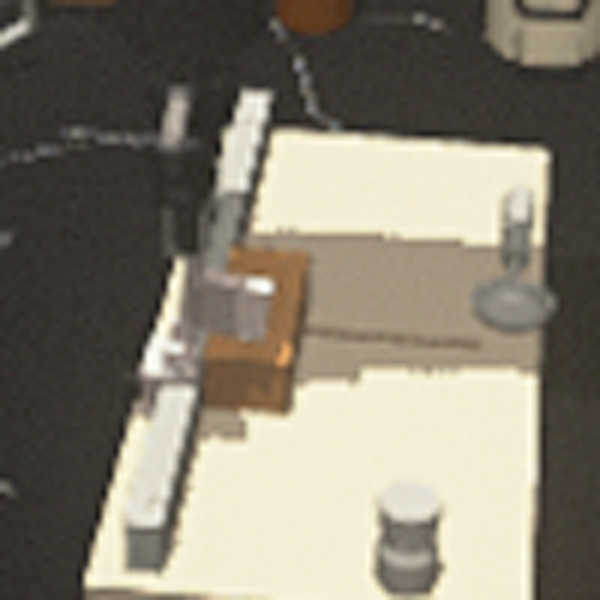

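```bash
python3 -m jog '[[[0,0,0],0,30],[[0,0,0],0,38],[[0,0,0],0,45],[[0,0,0],0,45],[[0,0,30],0,45],[[0,0,50],0,45],[[-15,-10,50],0,45],[[-20,-20,30],0,45]]'; python3 -m jog '[[[-10,-20,0],0,45],[[0,0,0],0,45],[[0,0,0],0,45]]'
python3 - <<'E'
from h import *
import pickle
q=imaging.snapshot('wrist');s=imaging.snapshot('side');pickle.dump((q,s),open('w16.pkl','wb'))
for n in ('finger_bar','stop_hinge','block_center','gauge_face'): print(n,models.place_of(q,n)[:1],models.place_of(s,n)[:1])
cv2.imwrite('pics/w16c.png',cv2.resize(q['img'][90:230,140:340],None,fx=4,fy=4,interpolation=cv2.INTER_CUBIC))
cv2.imwrite('pics/s16.png',cv2.resize(s['img'][150:250,205:305],None,fx=6,fy=6,interpolation=cv2.INTER_CUBIC))
E
```

```text
clock: 35.4
eef_pos: [0.5649, 0.0522, 0.3004]
tool_rot: [0.706, -0.706, -0.039, 0.037]
wrist_force: [0.3, -0.4, -0.2]
finger_gap: 0.045
clock: 35.78
eef_pos: [0.5548, 0.0324, 0.2978]
tool_rot: [0.706, -0.706, -0.038, 0.038]
wrist_force: [0.3, -0.2, 0.0]
finger_gap: 0.0452
finger_bar [{'location': [293.4, 217.0], 'conf': 0.72}] [{'location': [235.9, 184.9], 'conf': 0.74}]
stop_hinge [{'location': [283.0, 200.6], 'conf': 0.87}] [{'location': [234.2, 208.9], 'conf': 0.8}]
block_center [{'location': [461.6, 91.4], 'conf': 0.86}] [{'location': [249.9, 203.7], 'conf': 0.81}]
gauge_face [{'location': [280.7, 181.8], 'conf': 0.56}] [{'location': [243.4, 199.4], 'conf': 0.53}]
```

View pics/w16c.png

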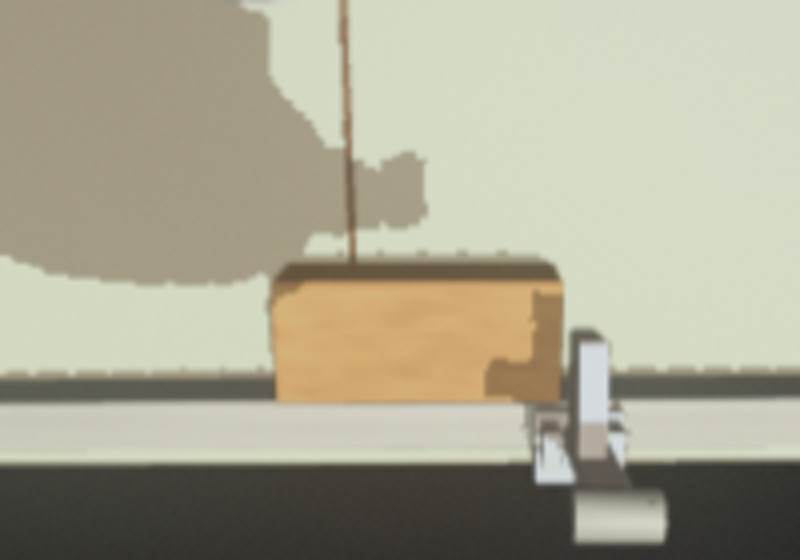

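View pics/s16.png

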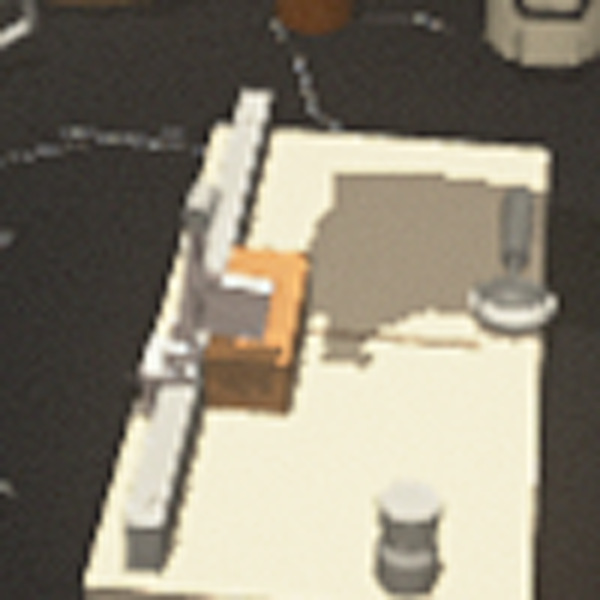

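Run:
```python
from h import *
import pickle
q,s=pickle.load(open('w16.pkl','rb'))
F=np.array([.6066,-.0050]);y=np.radians(6.45);M=np.array([[np.cos(y),np.sin(y)],[-np.sin(y),np.cos(y)]])
def bf(X): return ((np.atleast_2d(X)[:,:2]-F)@M.T*1000).round(1)
c=lambda l: np.array(l)/4+[140,90]
print('block top',bf(onz(q,c([[273,282],[563,282],[560,402],[277,402]]),.055)))
B=onz(q,c([[574,518],[666,518]]),.160);print('bar ends',bf(B)); 
print('bar tri',tri([(q,c([620,518])),(s,[235.9,184.9])]))
```

```text
block top [[-48.1 -26.6]
 [-47.5  80.7]
 [ -0.6  80.7]
 [ -1.2 -28. ]]
bar ends [[ -0.7  75.7]
 [ -0.5 102.5]]
bar tri [0.6000064  0.08429867 0.15673016]
```

```bash
python3 -c "
from station import workorder,robot
print(robot.state()['clock'],workorder.sign_off())"
```

```text
the job is handed in; nothing more can be done
36.275 None
```

The job is done and handed in at about 36 s of the 72 s allowed; sign-off gives no verdict, so what follows is from my own measurements.

- **Stop down:** I pinched the finger bar on its flat ends and swung it down. About 15 N of upward force at the end showed it resting fully home.
- **Block gauged:** I pushed the block flush to the fence with two open fingers, then slid it to the stop. It was held there for about 1.4 s at 7–8 N measured at the wrist. It peaked briefly at 10.6 N. Sliding friction was about 2 N, so the force on the stop itself was lower: roughly 5.5–6.5 N held, about 8.7 N at the peak. That is a little under the 7 N you asked for, but above the 3.5 N limit and under 12 N.
- **Stop up:** I flipped it back to about 1.5 rad and let go.

**Last checks by camera:**
- The block's fence-side edge measured within about 1 mm of the fence, with its angle within about 0.01 rad.
- Its end was about 0.5–1.5 mm short of the computed gauge plane, at the limit of the 2 mm calibration.
- The bar was where it started along the fence, within about 1 mm.
- Shaker and spoon looked untouched. I saw no contact with the other bystanders, but I did not measure them.
- The robot was clear of everything.

**One disagreement:** in the last wrist picture the network reported a look-alike block off the board as the soup block, so I ignored it there and measured the block's edges in the picture instead.

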